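# Clear and open the turbidity meter's sample port

## Task

The next sample vial has been left standing on the closed grey sample hatch of the small white turbidity meter. With your fingertips push it across, upright and without lifting it, so that it stands wholly on the black ribbed rubber mat beside the hatch; then gently press the blue pad at the hatch's front edge once, in as far as it goes, and let go, so that the push-push latch frees the hatch and it springs fully open. Leave it standing open for loading: do not push it shut again, and leave the other two vials and the amber bottle where they stand.

Things in the scene. Friction and masses are not known exactly. Their poses are not given: they have to be found in the camera images.
- meter: white turbidity meter, standing fast left or right of the grey vortex mixer, 171 (x) x 148 (y) x 74 mm; origin: centre of underside; x to its rear, y to its left, z up. Flat top at z 62: hatch on y +5..+65, x -45..+44 mm, mat on y -62..-14, x -28..+20 mm. Rear hump (x 53..84) 74 mm high; before x = -48 a sloped panel falls from 50 to 26 mm. A shelf 0.45 m up overhangs the bench's rear
- mat_center (a point): centre of the black ribbed rubber mat (48 x 48 mm along the meter's x and y), on its surface, 62 mm above the bench and flush with the hatch; axes as the meter's
- press_pad (a point): centre of the blue ribbed press pad (17 x 40 mm) on top of the hatch, 13 mm behind its front edge, 79 mm in front of its hinge; moves with the hatch; z is normal to the hatch (up while shut)
- hatch (a joint): grey hatch, 89 x 60 x 5 mm, flush, hinged at its rear edge (x = 47, z = 60 mm of the meter), rad: 0 latched shut; pressed, it stops at -0.064 (5 mm down at the pad); past -0.04 (3 mm) the latch lets go, and on release its spring swings it in about 1 s to its stop at 1.22, fully open, and holds it there. Moving it takes about 2 N at the pad, more near the hinge. A second full press latches it again
- latch (a joint): the hidden pin of the push-push latch, which slides sideways inside the meter (m): 0 = holding the hatch shut; above +0.002 = freed by a press; about -0.006 once the hatch has swung open (it stays there until the hatch is pressed shut again)
- vial_a: the sample vial that stands on the hatch: brown glass with a black cap, 25 mm diameter, 50 mm tall, about 18 g, loose. Origin at the centre of its underside, z up along the vial
- vial_b: another such vial (25 x 50 mm), standing at the back of the bench, to be left alone; origin at the centre of its underside
- vial_c: another such vial (25 x 50 mm), standing at the back of the bench, to be left alone; origin at the centre of its underside
- amber: amber glass reagent bottle with a light cap, 48 mm diameter, 109 mm tall, standing on the bench towards the back, to be left alone; origin at the centre of its underside
Things that resemble listed ones, but are neither listed nor needed, are in the scene too. Leave any green or purple look-alike of the vial_a alone.

How it is judged:
By the outcome, as a careful person would: the job done as asked, in the order asked, and still so for the second after the job is handed in, with the robot touching nothing.
It also fails if it takes over 48 s, if anything falls off the work surface, if the arm or the gripper's body presses on something with over 40 N, if the wrist force passes 120 N, or if a joint passes its speed limit or range.

## Robot

A 6-joint arm with a two-finger parallel gripper is mounted at the origin on a cart in front of the work surface, level with it; the furniture and walls round the work are solid. World frame = base frame: x ahead of the robot, y to its left, z up, the work surface at z = 0. Lengths are in mm, angles in rad, forces in N, time in s.
With the tool pointing down it reaches from about 275 to 1000 mm from the base axis. Payload 8.4 kg.
Tool frame: the origin (TCP) lies midway between the tips of the shut fingers; the grasp point (between the pads) lies behind it (r.pinch_z is the z of the grasp point in the tool frame, in mm); z points along the fingers, y is the direction in which the jaws open and shut (so a half turn about z gives the same grasp; the last joint's range is limited). The gripper opens to 85 mm and grips with 20 to 120 N. Pads are 22 mm wide; open, the fingers measure 114 mm over their backs; the gripper's body (76 mm by 85 mm) begins 54 mm behind the grasp point. The pads swing forward as they close: fully open they stand 13 mm farther back than shut.
Start: joints at [1.228, 0.353, 1.633, -0, 1.155, -0.002], TCP at [208.899, 589.058, 231.281] pointing down, gripper open.
Joint ranges: [-2.63, 2.63], [-0.92, 2.1], [0.06, 2.66], [-1.3, 4.44], [0, 2.69], [-3.02, 3.02]. Speed limits (rad/s): [2.22, 2.22, 2.79, 3.14, 3.14, 3.14].

## Interface

Orientations are given as [roll, pitch, yaw] about the fixed x, y, z axes, in that order (R = Rz(yaw) Ry(pitch) Rx(roll)).
In Python, from rig import r, optics, ticket gives the robot as it stands.
- The arm moves only by the shell command python3 -m jog 'ROWS' [FORCE]. ROWS is text: rows parted by semicolons, each of 7 numbers parted by spaces: the closure in counts, from 0 (fully open) to 255 (shut), then the shift along the tool's x, y, z in mm, then the turn, a rotation vector about the tool's x, y, z in degrees. A call has 1 to 5 rows; each row shifts and turns the pose as measured when the row begins, along the tool's axes as they then stand; what a row does not reach is not made up. A row lasts 1/12 s, in which the tool goes at most 41.7 mm and 7.16 degrees, less where a joint would pass 70% of its speed; a pose out of reach is approached as far as the arm can. A call with a gripper value outside its range is refused whole. The fingers move at their own pace and stop on an object; FORCE is the grip in N (left out, the last holds). Time passes only in rows, so rows that do not move let the fingers close. It gives the time, the measured TCP pose, the force and the opening at its end, in the units of the state.
- r.sense(): the state, without advancing time (a new reading comes with each control period).
- optics.grab_frame(name): name is "scene" or "top" or "wrist"; returns the picture (420x560x3 uint8, red, green, blue); there is no depth.
- optics.camera_info(name): a dict with "fx", "fy", "cx", "cy" (pixels), "world_from_camera" (4x4, takes a point from camera to world coordinates). Camera axes: x right, y down, z forward; pixel columns grow to the right and rows downward; lengths in mm; the calibration is good to about 2 mm. A picture is of the moment at which its call begins: read the wrist's pose just before it. camera_info takes no time and is no camera call; for the wrist camera it gives the pose at the moment of the call.
- ticket.sign_off(): hands the job in, once; it reports no verdict.
The state is a dict: "clock": time; "qpos": joint angles; "qvel": joint speeds; "joint_efforts": joint torques, N m; "eef_pos": TCP position; "tcp_rot": TCP orientation; "contact_force": force on the tool from outside, world axes, zero at the start; "wrist_torque": the same for the moment, N m; "opening": opening from 0.0 (shut) to 1.0 (fully open).
Only numpy, scipy, OpenCV 4.12 (cv2) and the standard library are available. Lean on these libraries where they do the work, as an engineer would, in place of code of your own. Each camera call takes 0.05 s, during which the arm holds its last target.

## Working session

There is one attempt and no reset: what is moved stays moved. The work goes in short steps, Python scripts to look and compute and a shell command to move; the robot and the scene stay as the last step left them, time stands still between calls to the robot, and variables do not carry over. Pictures are saved under pics/ and viewed, and the job is handed in when it is done.

```bash
mkdir -p pics; ls; python3 - <<'E'
from rig import r,optics,ticket
import cv2
print(r.sense(), r.pinch_z)
for n in("scene","top","wrist"):
    cv2.imwrite(f"pics/{n}0.png",optics.grab_frame(n)[:,:,::-1])
    i=optics.camera_info(n);print(n,i)
E
```

```text
pics
{'clock': 0.0, 'qpos': array([ 1.22761396e+00,  3.53666165e-01,  1.63411828e+00,  4.80107649e-06,
        1.15521458e+00, -2.40020269e-03]), 'qvel': array([ 0.00109712, -0.00045095, -0.00150969,  0.00041862, -0.00026934,
       -0.00106595]), 'joint_efforts': array([ 5.60173557e-04, -6.05237103e+01, -3.42088187e+01,  1.08225527e-04,
        8.93724005e-03, -4.69328529e-05]), 'eef_pos': array([208.72982088, 588.61362344, 230.55721858]), 'tcp_rot': array([-3.14018630e+00, -7.76524853e-06,  2.80080854e+00]), 'contact_force': array([ 0.7159422 ,  0.23888188, -0.13184439]), 'wrist_torque': array([0.00296927, 0.04926931, 0.00441509]), 'opening': 1.0008077634887957} -18.700000000000003
scene {'fx': 413.3694303966367, 'fy': 413.3694303966367, 'cx': 278.27310764704754, 'cy': 206.32770270477195, 'world_from_camera': array([[ 8.68335067e-01, -3.29819157e-01,  3.70423455e-01,
         2.24345438e+02],
       [-4.95410475e-01, -5.41051929e-01,  6.79581688e-01,
        -4.66359515e+02],
       [-2.37207348e-02, -7.73616270e-01, -6.33210228e-01,
         6.27997273e+02],
       [ 0.00000000e+0
[... 305 characters left out ...]
.31701709e-03,  1.78534707e-02,
         1.04816458e+02],
       [-1.78687675e-02, -1.34142075e-01, -9.90800995e-01,
         1.16972460e+03],
       [ 0.00000000e+00,  0.00000000e+00,  0.00000000e+00,
         1.00000000e+00]])}
wrist {'fx': 354.5098330293182, 'fy': 354.5098330293182, 'cx': 278.7332042515102, 'cy': 213.20542902940576, 'world_from_camera': array([[ 3.34667208e-01,  9.03895826e-01,  2.66402319e-01,
         1.40791898e+02],
       [ 9.42336330e-01, -3.20920145e-01, -9.49341913e-02,
         6.13510657e+02],
       [-3.16748488e-04,  2.82811944e-01, -9.59175325e-01,
         3.73728179e+02],
       [ 0.00000000e+00,  0.00000000e+00,  0.00000000e+00,
         1.00000000e+00]])}
```

View pics/scene0.png

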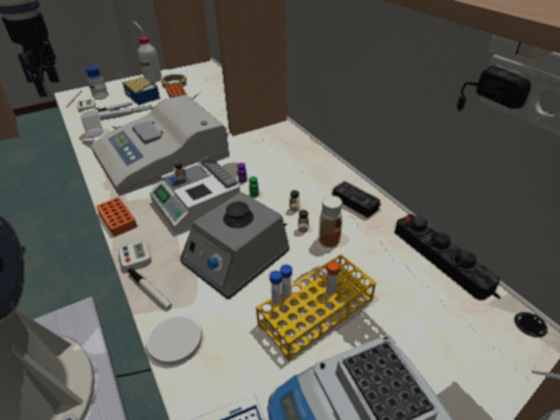

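View pics/top0.png

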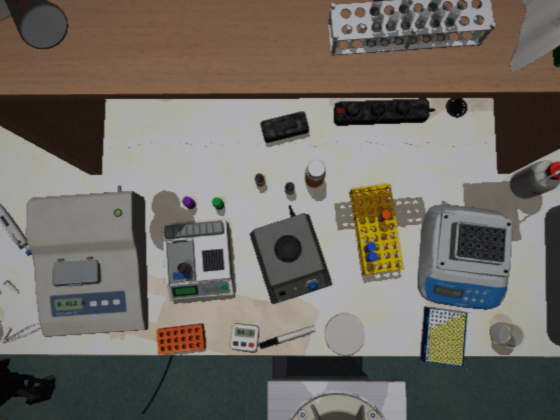

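View pics/wrist0.png

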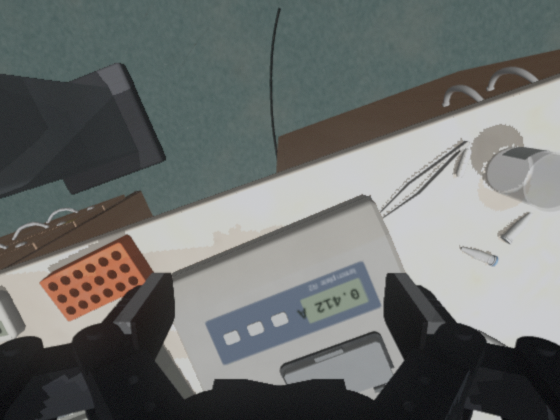

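```bash
python3 - <<'E'
import cv2
a=cv2.imread("pics/top0.png")[205:310,150:250];cv2.imwrite("pics/topz.png",cv2.resize(a,None,fx=5.5,fy=5.5,interpolation=cv2.INTER_CUBIC))
a=cv2.imread("pics/scene0.png")[145:245,140:270];cv2.imwrite("pics/scz.png",cv2.resize(a,None,fx=6,fy=6,interpolation=cv2.INTER_CUBIC))
E
```

```text
(no output)
```

View pics/topz.png

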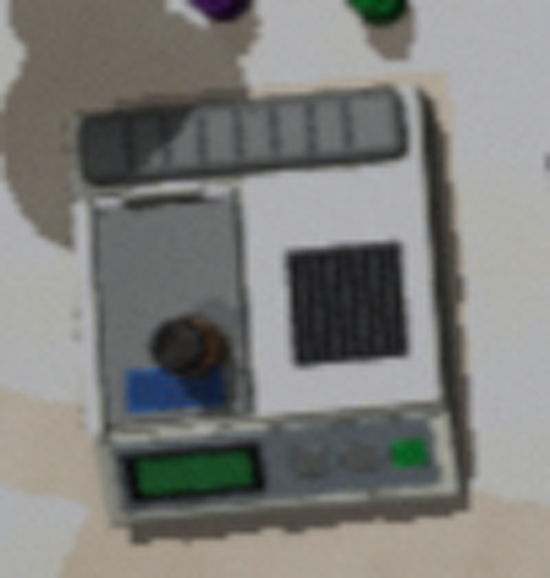

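View pics/scz.png

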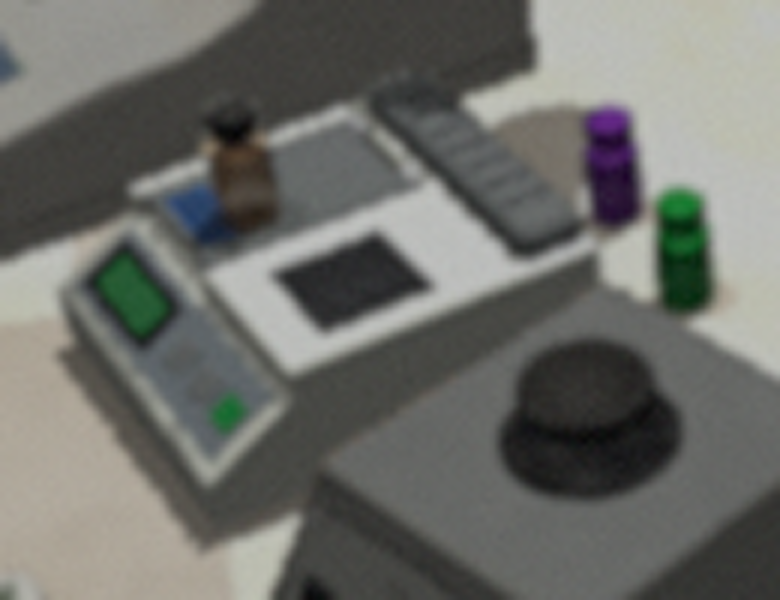

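```bash
cat > h.py <<'E'
import numpy as np
from rig import r,optics
def ray(n,u,v,z,i=None):
    i=i or optics.camera_info(n);T=i["world_from_camera"]
    d=T[:3,:3]@[(u-i["cx"])/i["fx"],(v-i["cy"])/i["fy"],1];o=T[:3,3]
    return o+d*(z-o[2])/d[2]
E
python3 - <<'E'
from h import *
import cv2
def tz(n,x,y,z): 
    if n=="top": return ray(n,150+(x+.5)/5.5-.5,205+(y+.5)/5.5-.5,z)
    return ray(n,140+(x+.5)/6-.5,145+(y+.5)/6-.5,z)
for n,P in (("top",[(287,252),(402,242),(407,354),(297,364)]),("scene",[(275,275),(378,235),(431,287),(324,331)])):
    W=np.array([tz(n,*p,62) for p in P]);c=W.mean(0);print(n,"mat",c.round(1),[np.linalg.norm(W[i]-W[(i+1)%4]).round(1) for i in range(4)])
    for i,j in((3,0),(2,1)) if n=="top" else ((0,1),(3,2)):
        d=W[j]-W[i];print("x-dir ang",np.degrees(np.arctan2(d[1],d[0])).round(2))
# meter top side edges
for a,b in (((253,415),(243,190)),((440,405),(415,95))):
    d=tz("top",*b,62)-tz("top",*a,62);print(np.degrees(np.arctan2(d[1],d[0])))
print("cap",tz("top",182,345,112),tz("scene",231,118,112))
print("base scene",tz("scene",245,215,62)) 
print("pad corners",[tz("top",*p,62).round(1) for p in((127,370),(128,412),(224,408))])
print("pad scene",[tz("scene",*p,62).round(1) for p in((165,203),(205,244))])
E
```

```text
top mat [424.8 281.   62. ] [np.float64(47.7), np.float64(46.0), np.float64(45.3), np.float64(46.2)]
x-dir ang 6.43
x-dir ang 3.55
scene mat [426.1 282.4  62. ] [np.float64(43.6), np.float64(42.2), np.float64(44.7), np.float64(42.7)]
x-dir ang 4.76
x-dir ang 5.43
3.992608354981932
5.535261391689899
cap [405.87831795 338.15083705 112.        ] [406.34140692 337.40995645 112.        ]
base scene [405.68408788 345.61378608  62.        ]
pad corners [array([397.3, 371.6,  62. ]), array([380.2, 370.6,  62. ]), array([381.9, 331.2,  62. ])]
pad scene [array([381.1, 370.3,  62. ]), array([385.8, 335.2,  62. ])]
```

```bash
cat >> h.py <<'E'
from scipy.spatial.transform import Rotation as Ro
def to(x,y,z,yang=None):
    s=r.sense();R=Ro.from_euler('xyz',s["tcp_rot"]).as_matrix()
    print("tool delta",(R.T@(np.array([x,y,z])-s["eef_pos"])).round(1),"y-axis ang",np.degrees(np.arctan2(R[1,1],R[0,1])).round(2),"tilt",R[:,2].round(4),s["clock"].round(2),s["eef_pos"].round(1),s["contact_force"].round(2),s["opening"].round(3))
E
python3 -m jog '105 0 0 0 0 0 -7;105 0 0 0 0 0 -7;105 0 0 0 0 0 -7;105 0 0 0 0 0 -7;105 0 0 0 0 0 -7'
python3 -c "
from h import *
to(406,338,180)"
```

```text
clock: 0.57
eef_pos: [208.4, 587.7, 229.0]
tcp_rot: [-3.138, -0.002, -2.859]
contact_force: [0.0, 0.3, 0.3]
opening: 0.588Traceback (most recent call last):
  File "<string>", line 3, in <module>
    to(406,338,180)
    ~~^^^^^^^^^^^^^
  File "h.py", line 10, in to
    print("tool delta",(R.T@(np.array([x,y,z])-s["eef_pos"])).round(1),"y-axis ang",np.degrees(np.arctan2(R[1,1],R[0,1])).round(2),"tilt",R[:,2].round(4),s["clock"].round(2),s["eef_pos"].round(1),s["contact_force"].round(2),s["opening"].round(3))
                                                                                                                                                          ^^^^^^^^^^^^^^^^
AttributeError: 'float' object has no attribute 'round'
```

```bash
sed -i 's/s\["clock"\].round(2)/round(s["clock"],2)/; s/s\["opening"\].round(3)/round(s["opening"],3)/' h.py
python3 -c "
from h import *
to(406,338,180)"
```

```text
tool delta [-120.2 -294.7   49.8] y-axis ang 106.2 tilt [-0.0014 -0.004  -1.    ] 0.57 [208.4 587.7 229. ] [0.04 0.28 0.32] 0.588
```

```bash

python3 -m jog '105 -12 -29 0 0 0 -2.7;105 -12 -29 0 0 0 0;105 -12 -29 0 0 0 0;105 -12 -29 0 0 0 0;105 -12 -29 0 0 0 0'
python3 -m jog '105 -12 -29 4 0 0 0;105 -12 -29 4 0 0 0;105 -12 -29 4 0 0 0;105 -12 -29 4 0 0 0;105 0 0 0 0 0 0'
python3 - <<'E'
from h import *
import cv2
to(406,338,180)
i=optics.camera_info("wrist")
cv2.imwrite("pics/wrist1.png",optics.grab_frame("wrist")[:,:,::-1])
cv2.imwrite("pics/top1.png",optics.grab_frame("top")[:,:,::-1])
import pickle;pickle.dump(i,open("w1.pkl","wb"))
E
```

```text
clock: 0.98
eef_pos: [311.0, 469.7, 227.4]
tcp_rot: [-3.139, -0.005, -2.792]
contact_force: [0.3, 0.5, 0.2]
opening: 0.591
clock: 1.4
eef_pos: [401.3, 368.4, 210.5]
tcp_rot: [-3.137, -0.004, -2.793]
contact_force: [-0.8, -0.2, 0.3]
opening: 0.587
tool delta [  5.8 -30.   30.6] y-axis ang 109.96 tilt [-0.0028 -0.0054 -1.    ] 1.4 [401.3 368.4 210.5] [-0.84 -0.17  0.33] 0.587
```

View pics/wrist1.png

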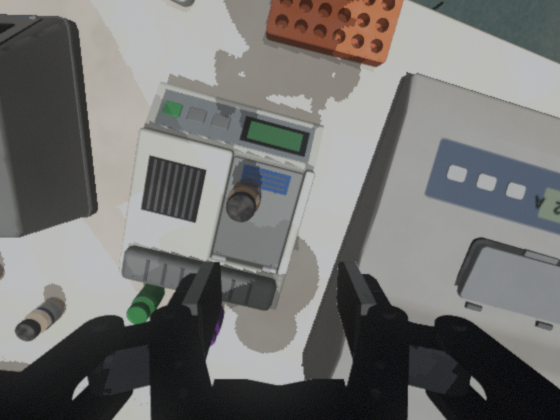

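```bash
python3 - <<'E'
from h import *
import cv2,pickle
i=pickle.load(open("w1.pkl","rb"));im=cv2.imread("pics/wrist1.png")
roi=np.zeros(im.shape[:2],np.uint8);roi[145:230,135:212]=255
m=cv2.inRange(im,(0,0,0),(90,90,90))&roi
m=cv2.morphologyEx(m,cv2.MORPH_CLOSE,np.ones((7,7)))
c=max(cv2.findContours(m,0,2)[0],key=cv2.contourArea)
b=cv2.boxPoints(cv2.minAreaRect(c));print(b)
W=np.array([ray("wrist",*p,62,i) for p in b]);cm=W.mean(0)
print(cm,[np.linalg.norm(W[k]-W[k-1]).round(1) for k in range(4)],[np.degrees(np.arctan2(*(W[k]-W[k-1])[1::-1])).round(1) for k in range(4)])
hsv=cv2.cvtColor(im,cv2.COLOR_BGR2HSV)
roi[:]=0;roi[155:205,225:300]=255
mb=cv2.inRange(hsv,(105,100,60),(130,255,255))&roi
ys,xs=np.nonzero(mb);print("blue",xs.min(),xs.max(),ys.min(),ys.max())
b=cv2.boxPoints(cv2.minAreaRect(np.c_[xs,ys].astype(np.float32)));print([ray("wrist",*p,62,i).round(1) for p in b])
print("cap",ray("wrist",241,206,112,i))
z=im[140:310,120:330];cv2.imwrite("pics/wz.png",cv2.resize(z,None,fx=3.5,fy=3.5,interpolation=cv2.INTER_CUBIC))
E
```

```text
[[136.94115 207.2353 ]
 [149.88234 155.4706 ]
 [207.5294  169.88237]
 [194.58821 221.64708]]
[424.7243718  281.71620568  62.        ] [np.float64(50.1), np.float64(46.6), np.float64(48.1), np.float64(47.0)] [np.float64(-84.9), np.float64(-179.5), np.float64(95.7), np.float64(3.0)]
blue 242 290 165 194
[array([400.1, 333.3,  62. ]), array([383.9, 332.2,  62. ]), array([380.4, 371.2,  62. ]), array([396.7, 372.9,  62. ])]
cap [404.31096978 341.52028743 112.        ]
```

View pics/wz.png

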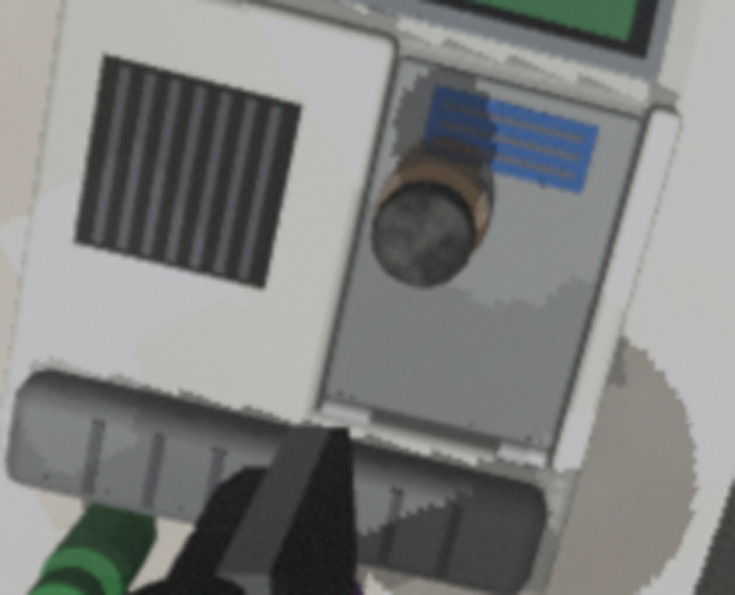

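```bash

python3 -c "
from h import *
to(405.5,341,180)"
python3 -m jog '105 4 -14 10 0 0 1.5;105 2 -14 10 0 0 0;105 0 0 0 0 0 0'
python3 -c "
from h import *
to(405.5,341,68)"
```

```text
tool delta [  4.5 -30.3  31.1] y-axis ang 109.95 tilt [-0.0035 -0.0035 -1.    ] 1.5 [399.4 371.1 211. ] [-0.07  0.51  0.29] 0.589
clock: 1.75
eef_pos: [401.9, 344.8, 191.2]
tcp_rot: [-3.141, -0.003, -2.819]
contact_force: [0.1, -0.5, 0.2]
opening: 0.589
tool delta [ -2.6  -4.7 123.2] y-axis ang 108.47 tilt [-0.003  -0.0011 -1.    ] 1.75 [401.9 344.8 191.2] [ 0.11 -0.48  0.2 ] 0.589
```

```bash

python3 -m jog '105 -2.5 -4.5 15 0 0 0;105 0 0 15 0 0 0;105 0 0 15 0 0 0;105 0 0 15 0 0 0;105 0 0 0 0 0 0'
python3 - <<'E'
from h import *
import cv2
to(405.5,341,68)
cv2.imwrite("pics/wrist2.png",optics.grab_frame("wrist")[:,:,::-1])
a=optics.grab_frame("scene")[:,:,::-1][80:260,80:290]
cv2.imwrite("pics/sc2.png",cv2.resize(a,None,fx=3.3,fy=3.3,interpolation=cv2.INTER_CUBIC))
E
```

```text
clock: 2.17
eef_pos: [403.9, 348.2, 131.9]
tcp_rot: [3.138, 0.001, -2.816]
contact_force: [0.1, -0.2, 0.4]
opening: 0.586
tool delta [ 0.8 -7.6 63.9] y-axis ang 108.67 tilt [-5.e-04  4.e-03 -1.e+00] 2.17 [403.9 348.2 131.9] [ 0.13 -0.22  0.4 ] 0.586
```

View pics/wrist2.png

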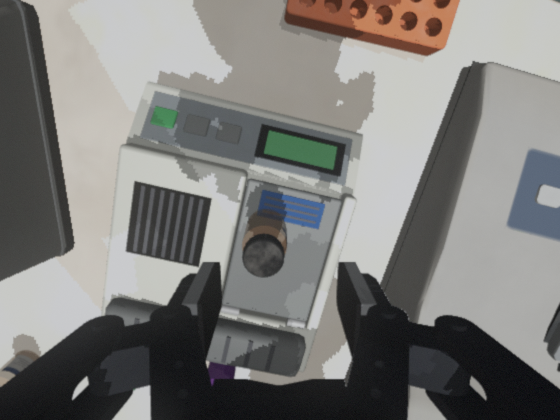

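View pics/sc2.png

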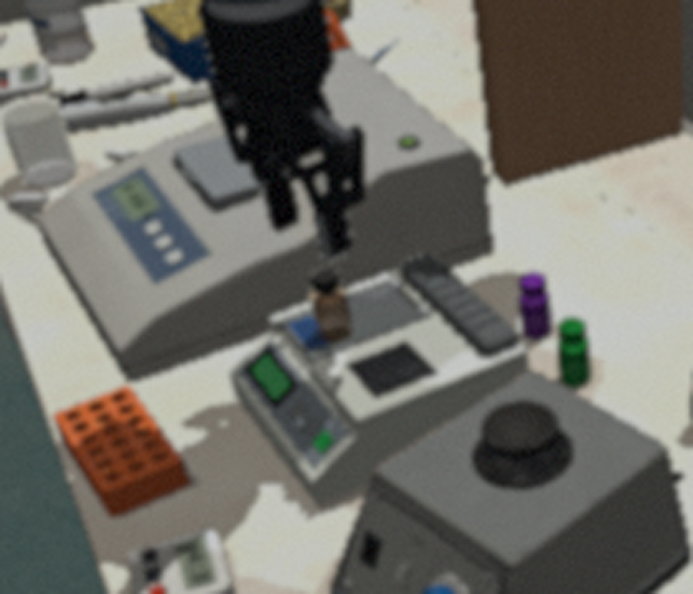

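```bash

python3 -m jog '105 1 -9 0 0 0 0;105 0 0 0 0 0 0'
python3 -c "
from h import *
to(405.5,341,68)
i=optics.camera_info('wrist')
import cv2,pickle
cv2.imwrite('pics/wrist3.png',optics.grab_frame('wrist')[:,:,::-1]);pickle.dump(i,open('w3.pkl','wb'))"
```

```text
clock: 2.43
eef_pos: [407.3, 341.4, 135.9]
tcp_rot: [3.136, 0.005, -2.813]
contact_force: [0.1, -0.1, -0.4]
opening: 0.59
tool delta [ 2.2 -0.2 67.9] y-axis ang 108.81 tilt [ 0.0034  0.0072 -1.    ] 2.43 [407.3 341.4 135.9] [ 0.13 -0.12 -0.44] 0.59
```

View pics/wrist3.png

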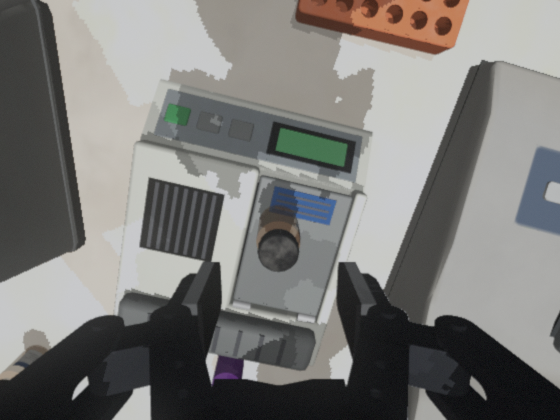

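```bash

python3 -c "
from h import *
import pickle
print(ray('wrist',278,250,112,pickle.load(open('w3.pkl','rb'))))"
python3 -m jog '105 1 0 14 0 0 0;105 1 0 14 0 0 0;105 0 0 14 0 0 0;105 0 0 0 0 0 0'
python3 -c "
from h import *
to(405.5,340.5,68)"
```

```text
[404.12093223 340.88789778 112.        ]
clock: 2.82
eef_pos: [408.7, 343.6, 97.6]
tcp_rot: [3.132, 0.015, -2.816]
contact_force: [-0.7, -0.2, -0.1]
opening: 0.587
tool delta [ 4.5 -2.2 29.6] y-axis ang 108.67 tilt [ 0.0108  0.0142 -0.9998] 2.82 [408.7 343.6  97.6] [-0.65 -0.25 -0.05] 0.587
```

```bash
cat >> h.py <<'E'
def lev():
    R=Ro.from_euler('xyz',r.sense()["tcp_rot"]).as_matrix()
    print("level turn deg",np.degrees(R.T@np.cross(R[:,2],[0,0,-1.])).round(2))
E
python3 -m jog '105 4 -2.5 14 0.6 0.85 0;105 0 0 12 0 0 0;105 0 0 0 0 0 0'
python3 -c "
from h import *
to(405.5,340.5,68);lev()"
```

```text
clock: 3.07
eef_pos: [407.5, 341.3, 73.4]
tcp_rot: [3.141, 0.004, -2.817]
contact_force: [-1.3, -0.6, -0.4]
opening: 0.592
tool delta [ 2.2 -0.1  5.4] y-axis ang 108.62 tilt [ 0.003   0.0021 -1.    ] 3.07 [407.5 341.3  73.4] [-1.26 -0.56 -0.39] 0.592
level turn deg [0.06 0.2  0.  ]
```

```bash

python3 -m jog '105 2 0 4 0 0.2 0;105 0 0 0 0 0 0'
python3 - <<'E'
from h import *
import cv2
to(405.5,340.5,68);lev()
w=optics.grab_frame("wrist")[:,:,::-1]
a=optics.grab_frame("scene")[:,:,::-1][100:240,120:280]
a=cv2.resize(a,None,fx=3,fy=3,interpolation=cv2.INTER_CUBIC)
cv2.imwrite("pics/j4.png",np.vstack([cv2.resize(a,(560,490))[:,:],])); cv2.imwrite("pics/w4.png",w)
E
```

```text
clock: 3.23
eef_pos: [406.1, 341.0, 70.1]
tcp_rot: [3.14, 0.001, -2.817]
contact_force: [0.8, 0.0, -0.5]
opening: 0.584
tool delta [ 0.7 -0.3  2.1] y-axis ang 108.6 tilt [ 3.0e-04  1.9e-03 -1.0e+00] 3.23 [406.1 341.   70.1] [ 0.79  0.   -0.52] 0.584
level turn deg [0.1  0.05 0.  ]
```

View pics/j4.png

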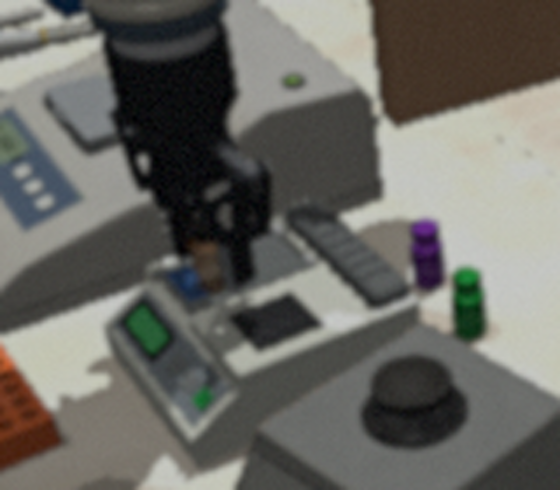

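View pics/w4.png

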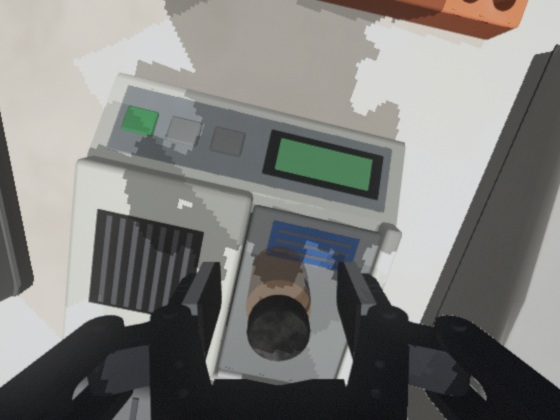

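```bash

python3 -m jog '105 0 -6 1 0 0 0;105 0 -6 0.5 0 0 0;105 0 -6 0.5 0 0 0;105 0 -6 0 0 0 0;105 0 -6 0 0 0 0'
python3 -c "
from h import *
to(428.8,269.9,69);lev()"
```

```text
clock: 3.75
eef_pos: [417.9, 311.9, 70.3]
tcp_rot: [3.138, 0.006, -2.816]
contact_force: [-0.1, 0.3, 0.4]
opening: 0.588
tool delta [  3.2 -43.3   1.1] y-axis ang 108.68 tilt [ 0.0043  0.0051 -1.    ] 3.75 [417.9 311.9  70.3] [-0.06  0.29  0.37] 0.588
level turn deg [0.2  0.33 0.  ]
```

```bash

python3 -m jog '105 1 -6 1 0.2 0.3 0;105 1 -6 0.5 0 0 0;105 1 -6 0.5 0 0 0;105 0.5 -6 0 0 0 0'
python3 - <<'E'
from h import *
import cv2
to(428.8,269.9,69);lev()
cv2.imwrite("pics/w5.png",optics.grab_frame("wrist")[:,:,::-1])
E
```

```text
clock: 4.08
eef_pos: [423.2, 284.8, 68.2]
tcp_rot: [-3.141, 0.0, -2.817]
contact_force: [0.1, -0.1, 0.6]
opening: 0.589
tool delta [ -0.6 -16.   -0.8] y-axis ang 108.62 tilt [ 2.e-04 -4.e-04 -1.e+00] 4.08 [423.2 284.8  68.2] [ 0.12 -0.09  0.6 ] 0.589
level turn deg [-0.03  0.    0.  ]
```

View pics/w5.png

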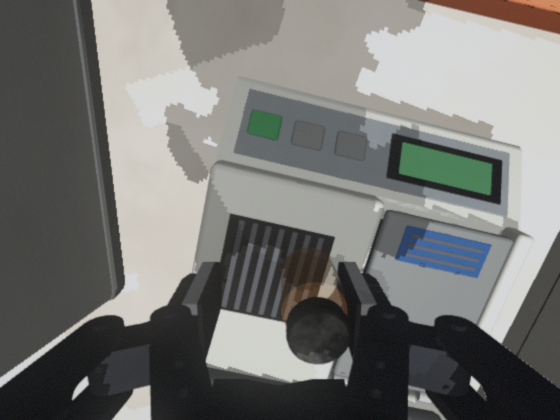

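```bash

python3 -m jog '105 0 -5 0 0 0 0;105 0 -5 0 0 0 0;105 0 -3 0 0 0 0;105 0 0 0 0 0 0'
python3 - <<'E'
from h import *
import cv2,pickle
to(428.8,269.9,69);lev()
pickle.dump(optics.camera_info("wrist"),open("w6.pkl","wb"))
cv2.imwrite("pics/w6.png",optics.grab_frame("wrist")[:,:,::-1])
E
```

```text
clock: 4.47
eef_pos: [427.8, 269.8, 68.2]
tcp_rot: [-3.141, -0.001, -2.817]
contact_force: [0.4, -0.4, 0.3]
opening: 0.585
tool delta [-1.  -0.2 -0.8] y-axis ang 108.57 tilt [-2.e-04 -1.e-03 -1.e+00] 4.47 [427.8 269.8  68.2] [ 0.39 -0.39  0.32] 0.585
level turn deg [-0.05 -0.03  0.  ]
```

View pics/w6.png

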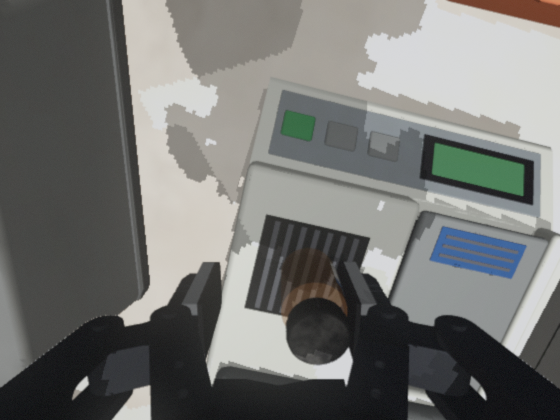

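```bash

python3 - <<'E'
from h import *
import cv2,pickle
i=pickle.load(open("w6.pkl","rb"))
a=ray("wrist",318.5,331,112,i);print(a)
d=a[:2]-[424.8,281.7];c,s=np.cos(np.radians(4.8)),np.sin(np.radians(4.8));print("off in meter",d@[c,s],d@[-s,c])
for n,(y0,y1,x0,x1) in (("scene",(145,245,140,270)),("top",(205,310,150,250))):
    a=optics.grab_frame(n)[:,:,::-1][y0:y1,x0:x1];cv2.imwrite(f"pics/{n}6.png",cv2.resize(a,None,fx=5.5,fy=5.5,interpolation=cv2.INTER_CUBIC))
E
```

```text
[420.67483001 281.87577561 112.        ]
off in meter -4.095993911631958 0.5203444724112443
```

View pics/scene6.png

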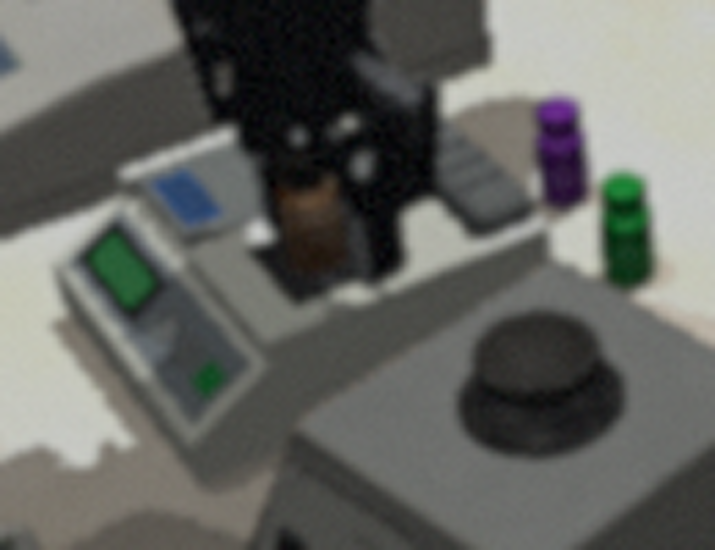

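```bash

python3 -m jog '105 0 6 0 0 0 0;105 0 4.5 0 0 0 0;105 0 0 0 0 0 0'
python3 -c "
from h import *
to(424.8,281.7,130);lev()"
```

```text
clock: 4.87
eef_pos: [424.1, 281.8, 68.2]
tcp_rot: [-3.141, -0.0, -2.817]
contact_force: [-0.2, 0.8, 0.7]
opening: 0.588
tool delta [ -0.6  -0.3 -61.8] y-axis ang 108.58 tilt [ 1.e-04 -5.e-04 -1.e+00] 4.87 [424.1 281.8  68.2] [-0.25  0.82  0.66] 0.588
level turn deg [-0.03 -0.    0.  ]
```

```bash

python3 -m jog '105 0 0 -15 0 0 0;105 0 0 -15 0 0 0;105 0 0 -15 0 0 0;105 0 0 -20 0 0 0;105 0 0 -20 0 0 0'
python3 -m jog '105 0 0 -15 0 0 0;105 0 0 0 0 0 0'
python3 - <<'E'
from h import *
import cv2,pickle
to(391.5,352.3,160);lev()
pickle.dump(optics.camera_info("wrist"),open("w7.pkl","wb"))
cv2.imwrite("pics/w7.png",optics.grab_frame("wrist")[:,:,::-1])
for n,(y0,y1,x0,x1) in (("scene",(145,245,140,270)),):
    a=optics.grab_frame(n)[:,:,::-1][y0:y1,x0:x1];cv2.imwrite(f"pics/{n}7.png",cv2.resize(a,None,fx=5.5,fy=5.5,interpolation=cv2.INTER_CUBIC))
E
```

```text
clock: 5.28
eef_pos: [420.2, 282.3, 151.8]
tcp_rot: [-3.139, -0.009, -2.814]
contact_force: [-0.6, -0.5, 0.7]
opening: 0.59
clock: 5.45
eef_pos: [421.6, 284.2, 171.0]
tcp_rot: [-3.14, -0.004, -2.812]
contact_force: [0.2, 0.6, -0.3]
opening: 0.587
tool delta [ 6.4 74.2 10.9] y-axis ang 108.86 tilt [-0.0034 -0.0027 -1.    ] 5.45 [421.6 284.2 171. ] [ 0.2   0.65 -0.3 ] 0.587
level turn deg [-0.08 -0.24  0.  ]
```

View pics/w7.png

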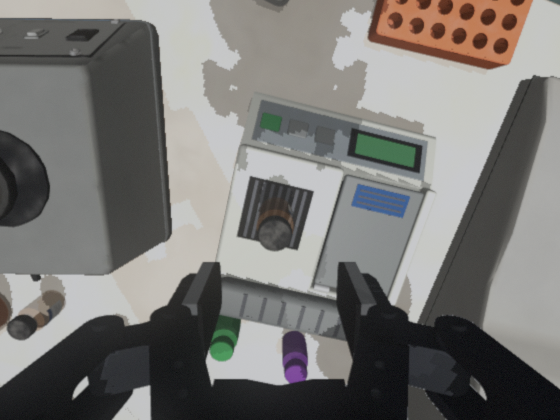

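View pics/scene7.png

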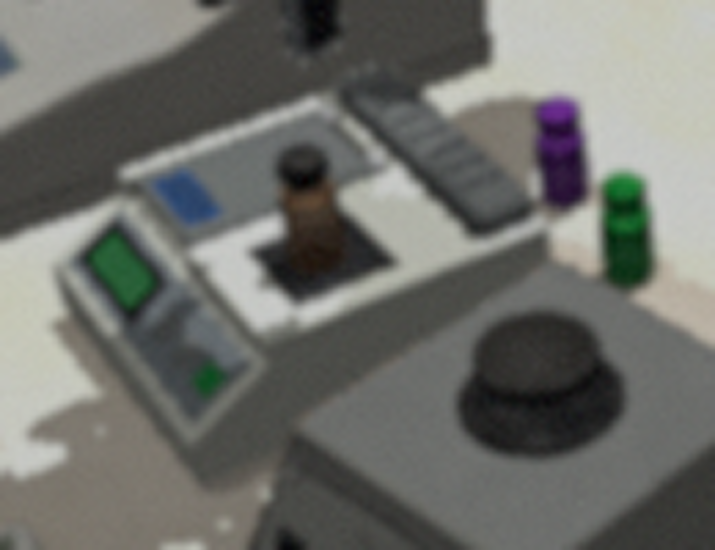

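```bash

python3 - <<'E'
from h import *
import cv2,pickle
i=pickle.load(open("w7.pkl","rb"));im=cv2.imread("pics/w7.png")
hsv=cv2.cvtColor(im,cv2.COLOR_BGR2HSV);roi=np.zeros(im.shape[:2],np.uint8);roi[170:230,340:420]=255
m=cv2.inRange(hsv,(105,100,60),(130,255,255))&roi;ys,xs=np.nonzero(m)
b=cv2.boxPoints(cv2.minAreaRect(np.c_[xs,ys].astype(np.float32)))
W=np.array([ray("wrist",*p,62,i) for p in b]);print(W.round(1),W.mean(0))
print("cap",ray("wrist",274.5,233,112,i))
to(392,352.3,160)
E
python3 -m jog '255 3 20 0 0 0 7;255 0 22 0 0 0 7;255 0 20 0 0 0 0;255 0 10 0 0 0 0;255 0 0 0 0 0 0'
python3 -m jog '255 0 0 0 0 0 0;255 0 0 0 0 0 0'
python3 -c "
from h import *
to(392,352.3,100);lev()"
```

```text
[[399.9 334.   62. ]
 [383.7 331.6  62. ]
 [380.3 371.4  62. ]
 [396.7 374.5  62. ]] [390.14957904 352.90438646  62.        ]
cap [422.12322051 282.39920112 112.        ]
tool delta [ 4.7 74.5  8.4] y-axis ang 108.86 tilt [-0.0059 -0.0043 -1.    ] 5.55 [420.5 283.4 168.5] [-0.68 -0.19  0.15] 0.586
clock: 5.97
eef_pos: [400.9, 352.8, 162.2]
tcp_rot: [-3.133, -0.013, -3.067]
contact_force: [0.2, 0.2, -0.2]
opening: 0.001
clock: 6.13
eef_pos: [399.9, 351.8, 160.2]
tcp_rot: [-3.13, -0.015, -3.064]
contact_force: [0.1, 0.7, 0.8]
opening: 0.0
tool delta [ 6.9  1.8 60.3] y-axis ang 94.48 tilt [-0.0142 -0.0125 -0.9998] 6.13 [399.9 351.8 160.2] [0.09 0.7  0.78] 0.0
level turn deg [-0.65 -0.87  0.  ]
```

```bash

python3 -m jog '255 8 2 15 -0.65 -0.85 0;255 0 0 15 0 0 0;255 0 0 15 0 0 0;255 0 0 15 0 0 0;255 0 0 0 0 0 0'
python3 -c "
from h import *
to(391.8,352.5,62);lev()"
```

```text
clock: 6.55
eef_pos: [392.0, 348.4, 98.0]
tcp_rot: [-3.141, 0.001, -3.063]
contact_force: [-1.1, -0.3, 0.2]
opening: -0.002
tool delta [-0.1  4.1 36. ] y-axis ang 94.49 tilt [ 7.e-04 -6.e-04 -1.e+00] 6.55 [392.  348.4  98. ] [-1.14 -0.34  0.17] -0.002
level turn deg [-0.04  0.04  0.  ]
```

```bash

python3 -m jog '255 0 4 12 0 0 0;255 0 1 10 0 0 0;255 0 0 0 0 0 0'
python3 - <<'E'
from h import *
import cv2
to(391.8,352.5,62);lev()
cv2.imwrite("pics/w8.png",optics.grab_frame("wrist")[:,:,::-1])
a=optics.grab_frame("scene")[:,:,::-1][145:245,140:270];cv2.imwrite(f"pics/scene8.png",cv2.resize(a,None,fx=5.5,fy=5.5,interpolation=cv2.INTER_CUBIC))
E
```

```text
clock: 6.8
eef_pos: [392.1, 351.2, 75.8]
tcp_rot: [-3.14, -0.0, -3.064]
contact_force: [-0.3, 0.5, -0.2]
opening: 0.001
tool delta [ 0.2  1.3 13.8] y-axis ang 94.43 tilt [ 0.     -0.0018 -1.    ] 6.8 [392.1 351.2  75.8] [-0.26  0.49 -0.17] 0.001
level turn deg [-0.1  -0.01  0.  ]
```

View pics/w8.png

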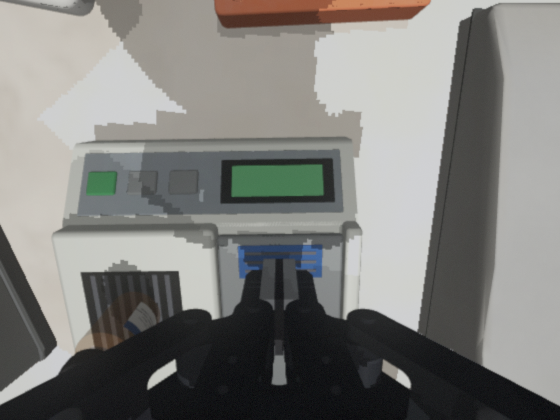

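View pics/scene8.png

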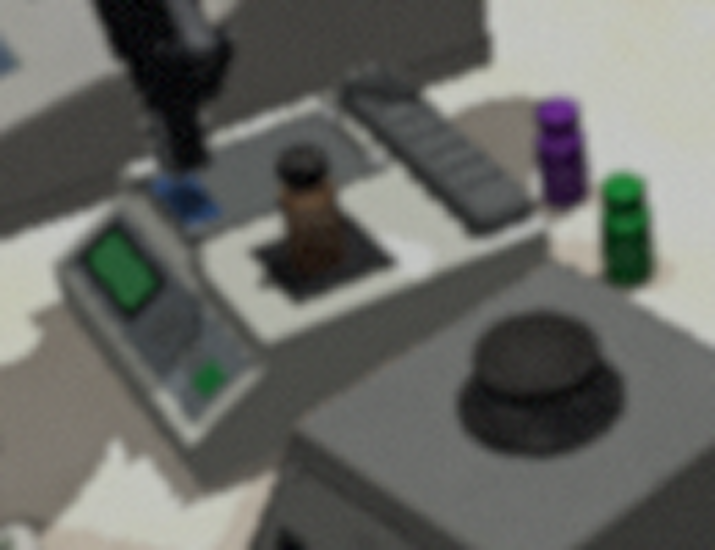

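```bash

python3 -m jog '255 0 1.5 4 0 0 0;255 0 0 4 0 0 0;255 0 0 3 0 0 0;255 0 0 0 0 0 0'
python3 -m jog '255 0 0 2 0 0 0;255 0 0 2 0 0 0'
python3 -c "
from h import *
to(391.8,352.5,62);lev()"
```

```text
clock: 7.23
eef_pos: [394.0, 354.1, 67.6]
tcp_rot: [3.14, 0.004, -3.064]
contact_force: [0.3, 0.1, -0.1]
opening: 0.0
clock: 7.4
eef_pos: [394.3, 354.4, 63.8]
tcp_rot: [3.14, 0.005, -3.064]
contact_force: [1.4, -0.1, 0.4]
opening: 0.002
tool delta [ 2.6 -1.7  1.8] y-axis ang 94.44 tilt [ 0.0048  0.0024 -1.    ] 7.4 [394.3 354.4  63.8] [ 1.41 -0.08  0.45] 0.002
level turn deg [0.11 0.28 0.  ]
```

```bash

python3 -m jog '255 2.5 -1.5 0 0 0.25 0;255 0 0 2 0 0 0;255 0 0 2 0 0 0;255 0 0 2 0 0 0'
python3 -m jog '255 0 0 1.5 0 0 0'
python3 -c "
from h import *
to(391.8,352.5,57);lev()"
```

```text
clock: 7.73
eef_pos: [391.6, 352.6, 57.5]
tcp_rot: [3.139, 0.0, -3.064]
contact_force: [-0.6, -0.8, 2.3]
opening: -0.001
clock: 7.82
eef_pos: [391.7, 352.8, 56.7]
tcp_rot: [3.139, 0.0, -3.064]
contact_force: [-7.1, -5.3, 32.3]
opening: -0.004
tool delta [-0.  -0.3 -0.3] y-axis ang 94.45 tilt [ 2.0e-04  2.4e-03 -1.0e+00] 7.82 [391.7 352.8  56.7] [-7.1  -5.32 32.29] -0.004
level turn deg [0.14 0.02 0.  ]
```

```bash

python3 -m jog '255 3 0 -38 0 0 0;255 15 0 -36 0 0 0;255 25 0 -30 0 0 0;255 25 0 -30 0 0 0;255 10 0 -10 0 0 0'
python3 -m jog '255 0 0 0 0 0 0;255 0 0 0 0 0 0;255 0 0 0 0 0 0;255 0 0 0 0 0 0;255 0 0 0 0 0 0'
python3 -m jog '255 0 0 0 0 0 0;255 0 0 0 0 0 0;255 0 0 0 0 0 0;255 0 0 0 0 0 0;255 0 0 0 0 0 0'
python3 - <<'E'
from h import *
import cv2
cv2.imwrite("pics/w9.png",optics.grab_frame("wrist")[:,:,::-1])
a=optics.grab_frame("scene")[:,:,::-1][100:260,120:350];cv2.imwrite(f"pics/scene9.png",cv2.resize(a,None,fx=3.4,fy=3.4,interpolation=cv2.INTER_CUBIC))
E
```

```text
clock: 8.23
eef_pos: [312.2, 345.2, 201.8]
tcp_rot: [-3.14, -0.006, -3.067]
contact_force: [1.6, 1.1, -0.2]
opening: 0.002
clock: 8.65
eef_pos: [312.5, 345.9, 202.1]
tcp_rot: [3.141, -0.003, -3.065]
contact_force: [-0.4, -0.2, -0.3]
opening: -0.001
clock: 9.07
eef_pos: [313.1, 344.6, 198.6]
tcp_rot: [-3.137, -0.007, -3.067]
contact_force: [-0.4, -0.5, -0.8]
opening: 0.003
```

View pics/w9.png

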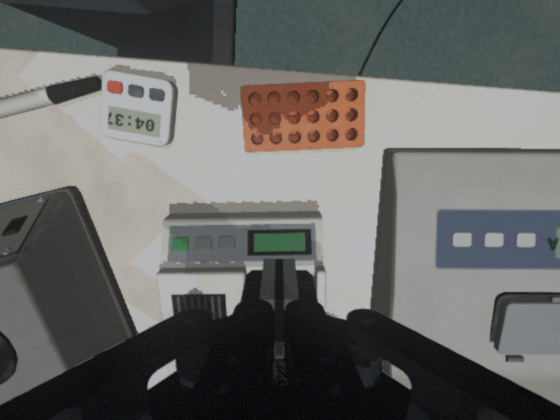

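View pics/scene9.png

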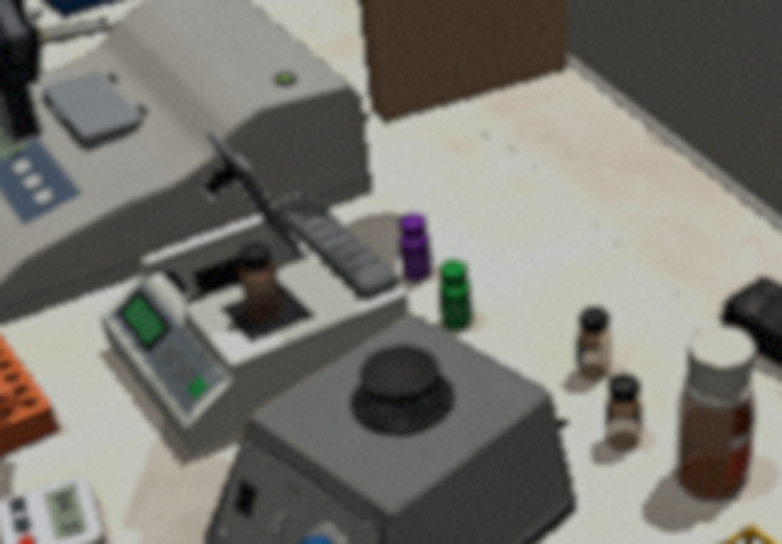

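```bash

python3 -m jog '255 0 0 0 0 0 0;255 0 0 0 0 0 0;255 0 0 0 0 0 0;255 0 0 0 0 0 0;255 0 0 0 0 0 0'
python3 - <<'E'
from h import *
import cv2
a=optics.grab_frame("scene")[:,:,::-1][100:260,120:350];a=cv2.resize(a,None,fx=3.4,fy=3.4,interpolation=cv2.INTER_CUBIC)
print(np.abs(a.astype(int)-cv2.imread("pics/scene9.png"))[100:300,150:400].mean())
t=optics.grab_frame("top")[:,:,::-1][205:310,150:250];cv2.imwrite("pics/t10.png",cv2.resize(t,None,fx=5,fy=5,interpolation=cv2.INTER_CUBIC))
# expected hatch-tip height: front edge mid at open angle
c,s=np.cos(np.radians(4.8)),np.sin(np.radians(4.8))
for ang in (1.22,1.0):
  i=optics.camera_info("scene");T=np.linalg.inv(i["world_from_camera"])
  for y in(5,65):
    x=47-92*np.cos(ang);z=60+92*np.sin(ang);dx,dy=x+4,y+38
    p=T@[424.8+c*dx-s*dy,281.7+s*dx+c*dy,z,1];u=i["fx"]*p[0]/p[2]+i["cx"];v=i["fy"]*p[1]/p[2]+i["cy"]
    print(ang,y,((u-120)*3.4,(v-100)*3.4))
E
```

```text
clock: 9.58
eef_pos: [313.1, 344.9, 199.1]
tcp_rot: [-3.138, -0.007, -3.067]
contact_force: [0.5, 0.6, -0.7]
opening: -0.005
1.3199533333333333
1.22 5 (np.float64(243.69263954416758), np.float64(167.46207980316768))
1.22 65 (np.float64(205.93097188419165), np.float64(130.4559832439321))
1.0 5 (np.float64(220.64162082078792), np.float64(187.95071677056177))
1.0 65 (np.float64(183.7311503418675), np.float64(150.0396230521457))
```

View pics/t10.png

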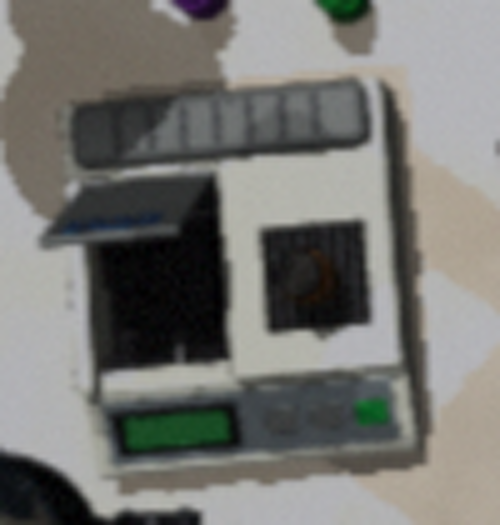

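```bash
python3 -c "
from rig import ticket
print(ticket.sign_off())"
```

```text
the job is handed in; nothing more can be done
None
```

The vial is standing upright on the black mat, the hatch is open, and I handed the job in at about 9.7 s on the robot's clock.

- **Vial:** I pushed it across with the fingertips partly closed around it, without gripping or lifting it. The last measurement, by ray from the wrist camera at cap height, put it about 3 mm from the mat's centre. The mat leaves about 11 mm of room each way. The top and scene pictures also show it wholly on the mat.
- **Hatch:** I pressed the blue pad once with the closed fingers, about 5 mm down to its stop, then let go and moved away. The force reading peaked at 32 N at the stop. That is firmer than the gentle press you asked for, but below the 40 N limit.
- **Open position:** The hatch's front edge appears in the scene picture where a 1.22 rad (fully open) hatch should, and not where 1.0 rad would put it. A second picture half a second later showed no movement there.
- **Rest of the scene:** In the last scene picture the other two vials, the amber bottle and the green and purple look-alikes are standing. I judged that by eye and did not measure their positions. The gripper was clear of everything at hand-in.

No check failed. The early position estimates from the different cameras differed by 1–3 mm, which stayed within the margins.

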